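# Clear the mitre box: saw into its rack slot, cut stretcher into the tray

## Task

The cut is finished, so clear the mitre box: lift the brass-backed saw out of it and slide the blade down into the free slot of the wooden saw rack until the teeth rest on the rack's base, the blade held by both slotted boards and the handle to the same side as the other saw's. Lay the newly cut brass stretcher flat on the floor of the red tray, side by side with and parallel to the two already there, with its round spigot pointing the same way as theirs. Set things down rather than dropping them, leave the rest of the bar lying in the mitre box, and do not disturb the other saw or the finished stretchers.

Things in the scene. Friction and masses are not known exactly. Their poses are not given: they have to be found in the camera images.
- mitre_box: (All sizes in mm.) Aluminium mitre box on a wooden base, fixed. Origin on the table under the straight kerf; x along the kerf, away from the robot, y along the channel, z up. Channel floor 12 above the table, y -90 to +60; walls (outside width 46, inside 32, y -82 to +46) top out 36 above the table. Kerf 4 wide at y = 0, down to the floor; black marks are 45 degree kerfs.
- saw: Brass-backed saw (sizes in mm), 240 g, standing in the kerf, teeth on the channel floor, handle towards the robot. Blade 150 long, 2 thick, 35 deep from teeth to back; brass back 150 long, 10 thick, 14 high on top of it; dark wooden handle 85 long, 24 thick. Origin on the teeth line at mid blade; x from handle to tip, y across the blade, z from teeth to back.
- saw_grip (a point): Point on the top face of the saw's brass back, 49 mm above the teeth and 12 behind the blade's middle, at the saw's centre of mass: the saw balances when pinched across the back here.
- saw_handle (a point): Point on the handle's axis, 130 mm behind the middle of the blade (x = -130 in the saw's frame), 42 above the teeth line.
- saw_rack: Wooden saw rack (mm), fixed: dark base board 120 (x) x 112 (y) x 12, two pale slotted cross boards 18 thick at x = -40 and +40, tops 40 above the table. Slots along x at y = +24 (free) and -24 (other saw), 4.5 wide, open down to the base, mouths rounded 4. Origin on the table under its middle; -x is the front, where the other saw's handle sticks out. Left or right of the mitre box.
- free_slot (a point): Middle of the free slot's bottom, on the upper face of the rack's base board, 12 mm above the table. A saw pushed fully home has its teeth at this height.
- small_saw: The other saw (mm), blue handle, 120 long blade 2 thick, dark steel back 6 thick whose top stands 54 above the table, standing loose in the rack's other slot; leave it. Origin on its teeth line at the blade's middle, x from handle to tip.
- stretcher: Newly cut stretcher (mm): brass bar 14 x 14 x 80, 130 g, with a round spigot 8 thick, 12 long on its +x end. Lies loose in the channel on the +y side of the kerf, spigot end sticking out past the walls, where it can be pinched across its width from above. Origin at the middle of the bar's underside, x along it to the spigot, z up.
- stretcher_mid (a point): Centre of the stretcher's square bar, on its axis, 7 mm from each side.
- stretcher_spigot (a point): Tip of the stretcher's spigot, on its axis, 52 mm from the bar's middle.
- bar_stock: The rest of the bar (mm), plain brass 14 x 14 x 100, lying loose in the channel on the other (-y) side of the kerf; leave it. Origin at the middle of its underside, x along it.
- tray: Red plastic tray (mm), fixed, 120 (x) x 156 (y) outside, floor 3 thick, inside 114 x 150. Back wall (+x) 27 high, sides 19, front (-x) 12. Origin on the table under its middle, z up. The two finished stretchers lie along x at y = -58 and y = -32 with their spigots to +x; the +y half is free. It may be left or right of the mitre box.
- made_1: Finished stretcher in the tray, same size as the new one, origin at the middle of its underside, x towards its spigot; leave it.
- made_2: Second finished stretcher in the tray, likewise; leave it.

How it is judged:
By the outcome, as a careful person would: the job done as asked, in the order asked, and still so for the second after the job is handed in, with the robot touching nothing.
It also fails if it takes over 56 s, if anything falls off the work surface, if the arm or the gripper's body presses on something with over 40 N, if the wrist force passes 120 N, or if a joint passes its speed limit or range.

## Robot

A 6-joint arm with a two-finger parallel gripper is mounted at the origin on the work surface. World frame = base frame: x ahead of the robot, y to its left, z up, the work surface at z = 0. Lengths are in mm, angles in degrees, forces in N, time in s.
With the tool pointing down it reaches from about 300 to 850 mm from the base axis. Payload 4.2 kg.
Tool frame: the origin (TCP) lies midway between the tips of the shut fingers; the grasp point (between the pads) lies 19 mm behind it; z points along the fingers, y is the line along which they close (so a half turn about z gives the same grasp; the last joint's range is limited). The gripper opens to 91 mm and grips with 3 to 60 N. Pads are 32 mm wide; open, the fingers measure 118 mm over their backs; the gripper's body (76 mm by 178 mm) begins 60 mm behind the grasp point.
Start: joints at [-77.12, 18.312, 89.639, -0, 72.044, -1.146], TCP at [139.361, -557.873, 213.976] pointing down, gripper open.
Joint ranges: [-177.97, 177.97], [-48.28, 115.42], [12.27, 149.76], [-77.06, 257.06], [2.81, 150.46], [-146.56, 146.56]. Speed limits (degrees/s): [147.25, 147.25, 180, 180, 180, 180].

## Interface

Orientations are given as [roll, pitch, yaw] about the fixed x, y, z axes, in that order (R = Rz(yaw) Ry(pitch) Rx(roll)).
In Python, from workcell import env gives the robot as it stands.
- The arm moves only by the tool send_rows, never from a script. Its argument "steps" is a list that holds one entry, the list of rows, each a list of 5 numbers: the shift along the tool's x, y, z scaled (see below), then the turn about the tool's z scaled (see below), then the opening, from 0 (shut) to 1 (fully open). In form: [[[dx, dy, dz, yaw, fingers], ...]]. A call has 1 to 5 rows; each row shifts and turns the commanded pose from where the row before left it, along the tool's axes as they then stand; what a row does not reach is not made up. The controller multiplies each number of a shift by 0.04 m and each number of a turn by 0.12 rad. A row lasts 1/12 s, in which the tool goes at most 41.7 mm and 7.16 degrees, less where a joint would pass 70% of its speed; a pose out of reach is approached as far as the arm can. A call with a number of a shift or a turn outside -1 to 1 is refused whole. A call with a gripper value outside its range is refused whole. The fingers move at their own pace and stop on an object; "squeeze" is the grip in N (left out, the last holds). Time passes only in rows, so rows that do not move let the fingers close. It gives the time, the measured TCP pose, the force, the opening and the grip force at its end, in the units of the state.
- env.state(): the state, without advancing time (a new reading comes with each control period).
- env.grab_frame(name): name is "scene" or "side" or "wrist"; returns a dict with "pixels" (480x640x3 uint8, red, green, blue), "depth" (480x640 float32, mm along the optical axis (not along the pixel's ray), 0 where there is no reading), "intrinsics" (3x3 intrinsics, pixels), "dist" ([k1, k2, p1, p2, k3] as OpenCV has them; the pictures are not rectified), "cam_to_world" (4x4, takes a point from camera to world coordinates). Camera axes: x right, y down, z forward; pixel columns grow to the right and rows downward; lengths in mm; the calibration is good to about 2 mm. A picture is of the moment at which its call begins.
- env.job_done(): hands the job in; it is judged then, once.
The state is a dict: "time_s": time; "qpos": joint angles; "qvel": joint speeds; "effort": joint torques, N m; "ee_pos": TCP position; "ee_rot": TCP orientation; "force": force on the tool from outside, world axes, zero at the start; "torque": the same for the moment, N m; "gripper_width": finger opening in mm; "gripper_force": force on a finger pad.
Only numpy, scipy, OpenCV 4.12 (cv2) and the standard library are available. Lean on these libraries where they do the work, as an engineer would, in place of code of your own. Each camera call takes 0.05 s, during which the arm holds its last target. There are 200 camera calls.

## Working session

There is one attempt and no reset: what is moved stays moved. The work goes in short steps, Python scripts to look and compute and a tool call to move; the robot and the scene stay as the last step left them, time stands still between calls to the robot, and variables do not carry over. Pictures are saved under pics/ and viewed, at most 12 in all, crops included, and the job is handed in when it is done.

Besides the shell and the picture viewer there is one more tool, called after ">>>" in YAML: its name, and indented under it one key for each argument. send_rows: Moves the arm, as the interface text tells. Shifts and turns lie within -1 to 1; 1 stands for 0.04 m of shift or 0.12 rad of turn. Its arguments: {"type":"object","properties":{"steps":{"type":"array"},"squeeze":{"type":"number"}},"required":["steps"]}

```bash
mkdir -p pics; cat > h.py <<'E'
import numpy as np, cv2
from workcell import env
def snap(n,fn):
    f=env.grab_frame(n); np.savez('pics/'+fn+'.npz',**{k:np.array(f[k]) for k in f})
    cv2.imwrite('pics/'+fn+'.png',f['pixels'][:,:,::-1]); return f
def load(fn): return dict(np.load('pics/'+fn+'.npz'))
def ray(f,uv):
    uv=np.array(uv,float).reshape(-1,1,2)
    p=cv2.undistortPoints(uv,f['intrinsics'],f['dist']).reshape(-1,2)
    T=f['cam_to_world']; d=np.c_[p,np.ones(len(p))]@T[:3,:3].T
    return T[:3,3],d
def plane(f,uv,z):
    o,d=ray(f,uv); return o+d*((z-o[2])/d[:,2])[:,None]
def cloud(f):
    v,u=np.mgrid[:480,:640]; o,d=ray(f,np.c_[u.ravel(),v.ravel()])
    return (o+d*f['depth'].reshape(-1,1)).reshape(480,640,3)
E
python3 - <<'E'
from h import *
print(env.state())
for n in('scene','side','wrist'):
    f=snap(n,n+'0'); print(n,f['cam_to_world'].round(3).tolist(),f['intrinsics'][0,0])
E
```

```text
{'time_s': 0.0, 'qpos': array([-7.71212476e+01,  1.83514841e+01,  8.97054112e+01, -1.23938677e-04,
        7.20430443e+01, -1.14605324e+00]), 'qvel': array([-0.01174082,  0.03211327,  0.0134089 ,  0.00847673, -0.01325266,
       -0.0568486 ]), 'effort': array([-4.73939019e-05, -4.12464237e+01, -2.31975389e+01,  7.29007297e-02,
        4.58333921e-02, -1.52636926e-04]), 'ee_pos': array([ 139.23534688, -557.37893666,  213.12858813]), 'ee_rot': array([-1.79900078e+02, -1.88108720e-03,  1.40248423e+01]), 'force': array([-0.49056309,  0.51509902, -0.35966899]), 'torque': array([ 0.03151579,  0.02357157, -0.0017378 ]), 'gripper_force': 0.0, 'gripper_width': 91.0401591953282}
scene [[-0.28, 0.76, -0.587, 1099.691], [0.96, 0.223, -0.17, 151.389], [0.001, -0.611, -0.792, 862.057], [0.0, 0.0, 0.0, 1.0]] 578.8911764264498
side [[0.898, -0.221, 0.381, 245.219], [-0.44, -0.462, 0.77, -611.642], [0.006, -0.859, -0.513, 480.17], [0.0, 0.0, 0.0, 1.0]] 435.0547752609395
wrist [[0.242, -0.932, -0.269, 215.382], [-0.97, -0.233, -0.065, -539.132], [-0.002, 0.277, -0.961, 384.077], [0.0, 0.0, 0.0, 1.0]] 402.61606366392255
```

View pics/scene0.png

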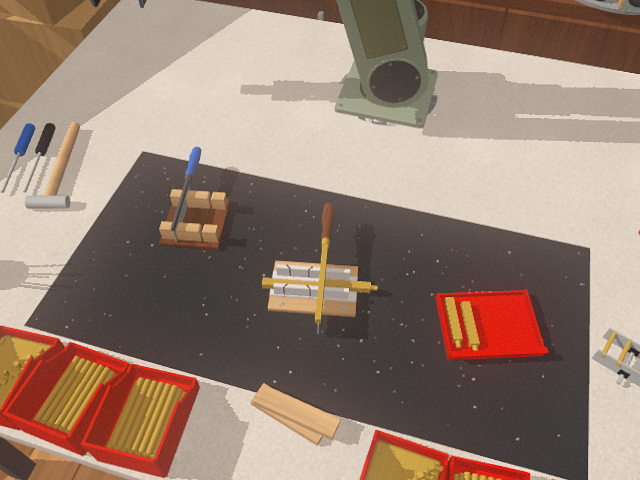

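View pics/side0.png

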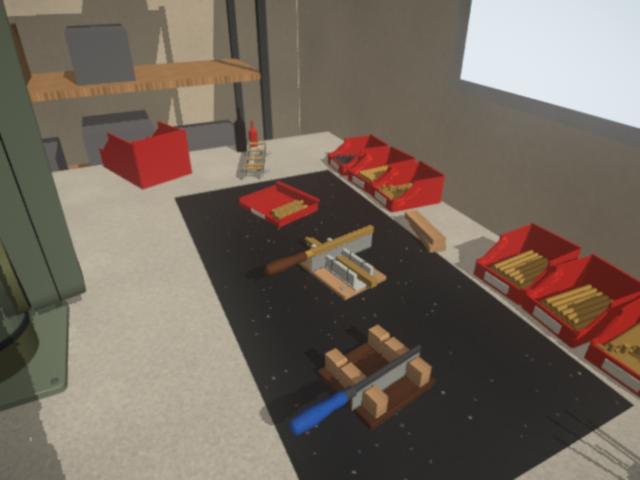

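The scene picture shows the rack with the blue saw at about (195,220), the mitre box with the brass-backed saw at (323,260), the stretcher's spigot at (375,288) and the tray at (490,325). The side view agrees with this: handles point towards the robot and the rack's free slot is on the box side.

```bash
python3 - <<'E'
from h import *
f=load('scene0'); C=cloud(f)
for n,u,z in [('sawback hi',(326,240),61),('sawback tip',(319,320),61),('handle end',(328,206),54),('spigot',(376,288),19),('stock end',(264,283),19),('rack',(195,222),12),('small handle',(196,150),50),('small tip',(176,230),54),('tray',(492,325),3),('trayc',(437,293),19),('trayc2',(529,291),19),('kerf',(322,290),36)]:
    print(n,plane(f,u,z)[0].round(1),C[u[1],u[0]].round(1))
E
```

```text
sawback hi [506.9  -6.7  61. ] [507.2  -6.7  61.3]
sawback tip [662.8  26.   61. ] [660.8  25.4  57.3]
handle end [424.8 -26.1  54. ] [432.1 -24.2  62.7]
spigot [551.9  96.2  19. ] [553.6  96.4  21.6]
stock end [596.5 -92.6  19. ] [600.9 -90.5  26.3]
rack [ 499.2 -266.5   12. ] [ 499.5 -266.3   12.4]
small handle [ 353.1 -321.7   50. ] [ 358.1 -318.6   55.4]
small tip [ 555.4 -271.    54. ] [ 545.3 -278.8   39. ]
tray [558.8 299.3   3. ] [558.7 299.4   2.8]
trayc [532.4 199.   19. ] [527.2 199.5  11.3]
trayc2 [483.9 351.2  19. ] [472.2 354.9   3.1]
kerf [592.4  10.8  36. ] [606.5  14.7  58.9]
```

>>> send_rows:
  steps:
    - [[0.8,-0.55,0,0,1],[0.8,-0.55,0,0,1],[0.8,-0.55,0,0,1],[0.8,-0.55,0,0,1],[0.8,-0.55,0,0,1]]

```text
time_s: 0.57
ee_pos: [268.6, -410.8, 213.7]
ee_rot: [-180.0, 0.0, 14.0]
force: [-0.5, -0.7, -0.2]
gripper_width: 91.3
gripper_force: 0.0
```

>>> send_rows:
  steps:
    - [[0.8,-0.55,0,0,1],[0.8,-0.55,0,0,1],[0.8,-0.55,0,0,1],[0.8,-0.55,0,0,1],[0.8,-0.55,0,0,1]]

```text
time_s: 0.98
ee_pos: [397.3, -265.1, 213.9]
ee_rot: [180.0, 0.0, 14.0]
force: [0.6, 0.1, 0.4]
gripper_width: 91.1
gripper_force: 0.0
```

>>> send_rows:
  steps:
    - [[0.8,-0.55,0,0,0.5],[0.8,-0.55,0,0,0.5],[0.8,-0.55,0,0,0.5],[0.8,-0.55,0,0,0.5],[0,0,0,0,0.5]]

```text
time_s: 1.4
ee_pos: [503.2, -145.8, 213.6]
ee_rot: [-179.9, -0.2, 14.4]
force: [0.9, 0.1, 0.5]
gripper_width: 60.5
gripper_force: 0.0
```

```bash
python3 - <<'E'
from h import *
f=snap('wrist','w1'); s=env.state(); print(s['time_s'],s['ee_pos'],s['ee_rot'])
E
```

```text
1.45 [ 500.99887772 -147.9802895   213.42799523] [-1.79968725e+02  6.45138140e-03  1.43205662e+01]
```

View pics/w1.png

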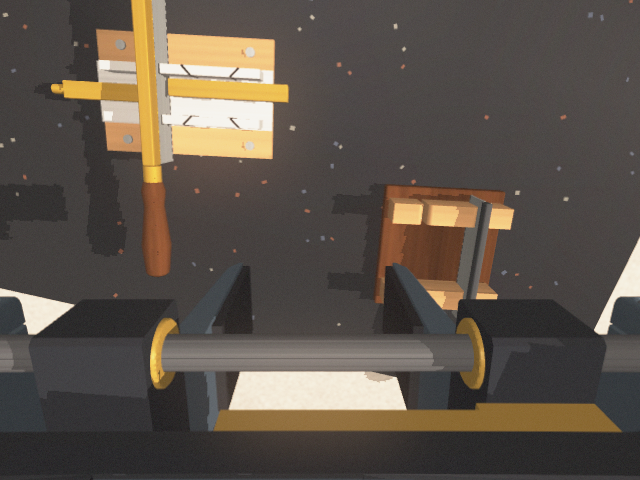

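The wrist view shows the saw's back from (140,0) to (152,178), the handle down to (158,272), the stretcher with its spigot at (57,89), and the rack's far board with the free slot near (422,212). The near board is partly hidden, so I'll back off and look again.

>>> send_rows:
  steps:
    - [[-0.9,0,-0.3,0,0.5],[-0.9,0,-0.3,0,0.5],[-0.9,0,-0.3,0,0.5],[0,0,0,0,0.5],[0,0,0,0,0.5]]

```text
time_s: 1.87
ee_pos: [393.0, -177.6, 250.8]
ee_rot: [179.9, -0.1, 13.8]
force: [-1.3, -0.0, -0.1]
gripper_width: 45.6
gripper_force: 0.0
```

```bash
python3 - <<'E'
from h import *
f=snap('wrist','w2'); s=env.state(); print(s['time_s'],s['ee_pos'],s['ee_rot'])
cv2.imwrite('pics/w2c.png',cv2.resize(f['pixels'][60:320,20:620,::-1],(800,347),interpolation=cv2.INTER_CUBIC))
E
```

```text
1.9167 [ 393.92291938 -177.35242794  250.26161022] [ 1.79950946e+02 -5.97064289e-02  1.39013056e+01]
```

View pics/w2c.png

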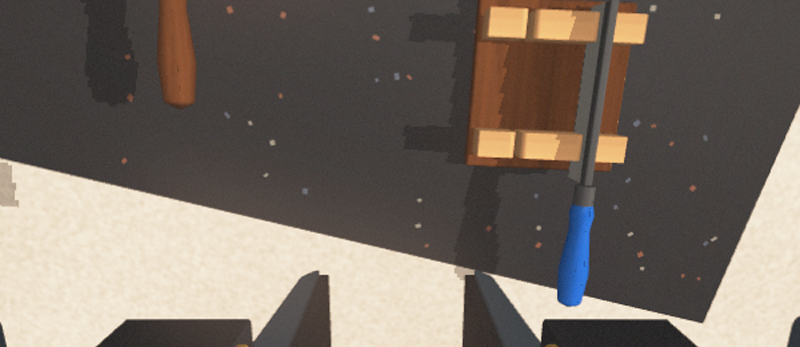

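The crop shows both cross boards of the rack, with the free-slot gaps at crop (530,24) and (517,145), which is full-frame (417,78) and (408,169). The blue saw stands in the other slot.

```bash
cat > m.py <<'E'
from h import *
def rect(P):
    (c,(a,b),t)=cv2.minAreaRect(P[:,:2].astype(np.float32)); return np.round(c,1),round(a,1),round(b,1),round(t,1)
def hsv(f): return cv2.cvtColor(f['pixels'],cv2.COLOR_RGB2HSV)
def inbox(X,x0,x1,y0,y1): return (X[...,0]>x0)&(X[...,0]<x1)&(X[...,1]>y0)&(X[...,1]<y1)
def clean(m): 
    return cv2.morphologyEx(m.astype(np.uint8),cv2.MORPH_OPEN,np.ones((3,3)))>0
E
python3 - <<'E'
from m import *
for n in('w2','scene0'):
    f=load(n);C=cloud(f);H=hsv(f)
    b=inbox(C,400,620,-360,-180)
    m=clean(b&(H[...,0]<25)&(H[...,2]>150)&(abs(C[...,2]-40)<3))
    v,u=np.nonzero(m); P=plane(f,np.c_[u,v],40)
    print(n,'rack tops',m.sum(),C[m][:,2].mean().round(2),rect(P),'depth',rect(C[m]))
    # per blob
    k,l,st,ce=cv2.connectedComponentsWithStats(m.astype(np.uint8))
    for i in range(1,k):
        if st[i,4]>30:
            v,u=np.nonzero(l==i); print('  blob',st[i,4],rect(plane(f,np.c_[u,v],40)))
    mb=clean(b&(C[...,2]>5)&(C[...,2]<70)&(H[...,0]<25)&(H[...,1]>60)); print(' all',rect(C[mb]))
for n in('w1','scene0'):
    f=load(n);C=cloud(f);H=hsv(f)
    b=inbox(C,400,760,-120,130)
    m=clean(b&(C[...,2]>57)&(C[...,2]<66)&(H[...,0]>17)&(H[...,0]<32)&(H[...,1]>120))
    v,u=np.nonzero(m); P=plane(f,np.c_[u,v],61)
    print(n,'saw back',m.sum(),C[m][:,2].mean(),rect(P))
    m=clean(b&(C[...,2]>22)&(C[...,2]<30)&(H[...,0]>17)&(H[...,0]<32)&(H[...,1]>140))
    k,l,st,ce=cv2.connectedComponentsWithStats(m.astype(np.uint8))
    for i in range(1,k):
        if st[i,4]>30:
            v,u=np.nonzero(l==i); print('  bar',st[i,4],rect(plane(f,np.c_[u,v],26)))
E
```

```text
w2 rack tops 3969 40.02 (array([ 492.4, -268.6]), 98.4, 104.2, 11.1) depth (array([ 492.5, -268.8]), 98.6, 104.3, 11.2)
  blob 621 (array([ 523.6, -222.2]), 18.0, 25.2, 11.2)
  blob 1050 (array([ 531.4, -260.1]), 18.6, 42.0, 11.5)
  blob 500 (array([ 539.9, -301.7]), 18.1, 20.1, 11.7)
  blob 527 (array([ 445.6, -237.7]), 17.7, 25.8, 13.8)
  blob 859 (array([ 453. , -275.8]), 18.1, 41.8, 11.4)
  blob 412 (array([ 461.4, -317.8]), 17.8, 20.3, 13.7)
 all (array([ 492.4, -268.5]), 120.5, 111.8, 11.1)
scene0 rack tops 630 39.74 (array([ 493.6, -269.7]), 99.6, 102.6, 11.6) depth (array([ 492.3, -270.5]), 101.5, 102.9, 12.0)
  blob 72 (array([ 462.4, -318.7]), 18.0, 19.5, 16.3)
  blob 136 (array([ 455.2, -275.6]), 17.9, 39.8, 16.3)
  blob 80 (array([ 447.2, -239.2]), 17.8, 19.3, 16.3)
  blob 74 (array([ 540.9, -302.6]), 19.4, 17.0, 18.4)
  blob 179 (array([ 533.3, -260. ]), 18.7, 41.4, 16.3)
  blob 89 (array([ 524.8, -222.7]), 18.6, 22.7, 16.3)
 all (array([ 493.5, -268.9]), 123.1, 113.6, 11.3)
w1 saw back 2623 60.675754234965545 (array([564.6,   4.4]), 130.1, 12.2, 11.5)
  bar 2028 (array([585.2, -47.5]), 13.6, 99.7, 11.5)
  bar 1302 (array([557.4,  60.6]), 13.8, 71.3, 11.6)
scene0 saw back 462 60.62207568759439 (array([582.4,   7.2]), 162.6, 10.1, 11.5)
  bar 108 (array([591.7, -78.2]), 14.4, 36.4, 16.4)
  bar 73 (array([579.6, -22.4]), 6.2, 39.7, 16.3)
  bar 297 (array([562.2,  47.7]), 14.7, 77.6, 13.9)
```

>>> send_rows:
  steps:
    - [[0,0,0,0.367,0.5],[0.77,-0.51,0.4,0,0.5],[0.77,-0.51,0.4,0,0.5],[0.77,-0.51,0.4,0,0.5],[0.77,-0.51,0.4,0,0.5]]

```text
time_s: 2.33
ee_pos: [500.5, -70.8, 184.4]
ee_rot: [-180.0, 0.0, 11.5]
force: [0.7, -0.1, -0.1]
gripper_width: 45.9
gripper_force: 0.0
```

>>> send_rows:
  steps:
    - [[0.77,-0.51,0.4,0,0.5],[0.77,-0.51,0,0,0.5],[0.77,-0.51,0,0,0.5],[0,0,0.75,0,0.5],[0,0,0.75,0,0.5]]

```text
time_s: 2.75
ee_pos: [580.8, 8.4, 109.1]
ee_rot: [180.0, -0.2, 11.7]
force: [-0.0, -0.8, -0.2]
gripper_width: 45.6
gripper_force: 0.0
```

>>> send_rows:
  steps:
    - [[0,0,0,0,0.5],[0,0,0,0,0.5],[0,0,0,0,0.5]]

```text
time_s: 3.0
ee_pos: [578.3, 6.2, 110.6]
ee_rot: [180.0, -0.1, 11.5]
force: [1.0, 0.7, 0.4]
gripper_width: 45.6
gripper_force: 0.0
```

```bash
python3 - <<'E'
from m import *
f=snap('wrist','w3'); s=env.state(); print(s['time_s'],s['ee_pos'],s['ee_rot'])
f2=snap('side','s3')
cv2.imwrite('pics/w3s.png',np.hstack([cv2.resize(f['pixels'][:,:,::-1],(400,300)),f2['pixels'][150:350,200:467,::-1].repeat(2,0).repeat(2,1)[:300,:400]]))
E
```

```text
3.05 [578.66724624   6.04538552 111.39426908] [ 1.79963840e+02 -1.59019483e-01  1.14786682e+01]
```

View pics/w3s.png

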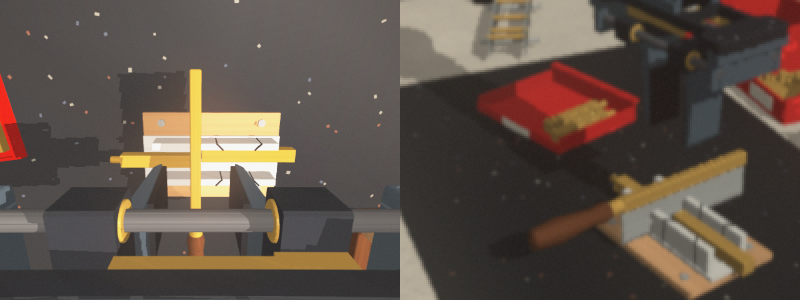

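The wrist view shows the saw's back centred between the fingers, with its tip at full-frame (312,112) and the ferrule at about (314,375). I'll check both numerically.

```bash
python3 - <<'E'
from m import *
f=load('w3');C=cloud(f);H=hsv(f)
b=inbox(C,400,760,-120,130)
m=clean(b&(C[...,2]>56)&(C[...,2]<66)&(H[...,0]>17)&(H[...,0]<32)&(H[...,1]>120))
v,u=np.nonzero(m); P=plane(f,np.c_[u,v],61); print(len(v),rect(P),C[m][:,2].mean())
a=np.radians(11.5);e=np.array([np.cos(a),np.sin(a)]);nn=np.array([-e[1],e[0]])
s=P[:,:2]-[576.8,6.1]; print('x range rel grip',(s@e).min(),(s@e).max())
for lo,hi in[(-30,10),(10,40),(40,80)]:
    q=s[(s@e>lo)&(s@e<hi)]@nn
    if len(q):print(lo,np.percentile(q,[2,50,98]))
# bars
m=clean(b&(C[...,2]>22)&(C[...,2]<30)&(H[...,0]>17)&(H[...,0]<32)&(H[...,1]>120))
k,l,st,ce=cv2.connectedComponentsWithStats(m.astype(np.uint8))
for i in range(1,k):
    if st[i,4]>50:
        v,u=np.nonzero(l==i); Q=plane(f,np.c_[u,v],26);print('bar',st[i,4],rect(Q)); print((Q[:,:2]@nn).min(),(Q[:,:2]@nn).max())
E
```

```text
3993 (array([580.5,   8.1]), 162.0, 12.0, 11.1) 60.86459630538129
x range rel grip -76.98524120763199 84.97173562764071
-30 [-2.84166208  1.907459    6.65839387]
10 [-2.77935039  1.77191717  6.70413132]
40 [-2.72939257  2.05496922  6.53009418]
bar 2748 (array([585.7, -47.2]), 14.0, 99.2, 11.5)
-212.64031173945966 -113.49106365563895
bar 2275 (array([559.3,  54.6]), 14.1, 85.6, 11.4)
-100.75383628210393 -15.20078265763237
```

>>> send_rows:
  steps:
    - [[-0.05,-0.035,0,0,0.5],[0,0,0.6,0,0.5],[0,0,0.6,0,0.5],[0,0,0.525,0,0.5],[0,0,0,0,0.5]]

```text
time_s: 3.52
ee_pos: [572.4, 7.0, 38.4]
ee_rot: [-179.9, 0.3, 11.5]
force: [-1.9, -0.2, -1.3]
gripper_width: 45.2
gripper_force: 0.0
```

>>> send_rows:
  steps:
    - [[0,0,0,0,0.2],[0,0,0,0,0.15],[0,0,0,0,0],[0,0,0,0,0],[0,0,0,0,0]]
  squeeze: 15

```text
time_s: 3.93
ee_pos: [575.8, 7.2, 42.1]
ee_rot: [180.0, -0.1, 11.5]
force: [-0.6, -1.2, 0.1]
gripper_width: 15.2
gripper_force: 0.0
```

>>> send_rows:
  steps:
    - [[0,0,0,0,0],[0,0,0,0,0],[0,0,0,0,0],[0,0,0,0,0],[0,0,0,0,0]]
  squeeze: 35

```text
time_s: 4.35
ee_pos: [575.7, 7.1, 41.7]
ee_rot: [180.0, -0.1, 11.5]
force: [-0.4, -0.0, 6.3]
gripper_width: 10.0
gripper_force: 35.0
```

```bash
python3 - <<'E'
from m import *
S=[]
for i in range(3):
    f=snap('wrist','w4') if i==0 else env.grab_frame('side'); S.append(env.state())
s=S[-1]; print(s['time_s'],np.mean([q['ee_pos'] for q in S],0),s['ee_rot'],s['force'],s['gripper_width'],s['gripper_force'],s['torque'])
E
```

```text
4.5 [575.67758529   7.13239751  41.7597345 ] [ 1.79968736e+02 -7.76467158e-02  1.15090431e+01] [-1.27080952 -1.0136698   5.38338143] 9.894737859684364 35.001007318496704 [-0.10538746  0.10654109  0.05548194]
```

>>> send_rows:
  steps:
    - [[0,0,-0.2,0,0],[0,0,-0.35,0,0],[0,0,-0.45,0,0],[0,0,-0.5,0,0],[0,0,-0.375,0,0]]

```text
time_s: 4.92
ee_pos: [574.9, 7.3, 116.9]
ee_rot: [-180.0, 0.0, 11.5]
force: [1.0, -0.4, -2.4]
gripper_width: 10.0
gripper_force: 35.0
```

>>> send_rows:
  steps:
    - [[-0.18,0.287,0,0,0],[-0.359,0.574,0,0,0],[-0.359,0.574,0,0,0],[-0.359,0.574,0,0,0],[-0.359,0.574,0,0,0]]

```text
time_s: 5.33
ee_pos: [530.3, -108.3, 114.6]
ee_rot: [-180.0, 0.2, 11.5]
force: [0.1, -0.0, -3.0]
gripper_width: 9.5
gripper_force: 35.0
```

>>> send_rows:
  steps:
    - [[-0.359,0.574,0,0,0],[-0.359,0.574,0,0,0],[-0.359,0.574,0,0,0],[-0.359,0.574,0,0,0],[-0.359,0.574,0,0,0]]

```text
time_s: 5.75
ee_pos: [482.6, -234.9, 114.6]
ee_rot: [-179.9, 0.1, 11.5]
force: [-0.1, -0.1, -2.5]
gripper_width: 9.9
gripper_force: 35.0
```

>>> send_rows:
  steps:
    - [[-0.179,0.287,0,0,0],[0,0,0,0,0],[0,0,0,0,0],[0,0,0,0,0],[0,0,0,0,0]]

```text
time_s: 6.17
ee_pos: [480.3, -245.3, 115.6]
ee_rot: [-180.0, 0.0, 11.6]
force: [0.2, 0.5, -3.4]
gripper_width: 9.7
gripper_force: 35.0
```

```bash
python3 - <<'E'
from m import *
S=[]
f=snap('wrist','w5');S.append(env.state()); g=snap('side','s5'); S.append(env.state()); h=snap('scene','c5'); S.append(env.state())
s=S[-1]; print(s['time_s'],np.mean([q['ee_pos'] for q in S],0),s['ee_rot'],s['force'],s['gripper_width'],s['torque'])
cv2.imwrite('pics/v5.png',np.hstack([cv2.resize(f['pixels'][60:300,180:500,::-1],(400,300)),cv2.resize(g['pixels'][240:450,270:550,::-1],(400,300))]))
E
```

```text
6.3167 [ 480.47488722 -245.39782096  115.84152827] [-1.79990880e+02  5.26802746e-03  1.15871860e+01] [ 0.11698996  0.45616819 -3.58096241] 9.43317271768512 [ 0.03227327  0.00829513 -0.09888924]
```

View pics/v5.png

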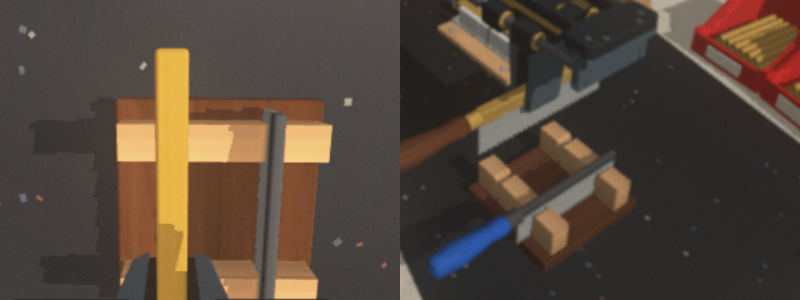

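The saw is held level over the rack. Its back runs along wrist-crop column 172 and the free slot is beneath it; the other saw is untouched. One lateral check in this same picture.

```bash
python3 - <<'E'
from m import *
a=np.radians(11.5);e=np.array([np.cos(a),np.sin(a)]);nn=np.array([-e[1],e[0]]);o=np.array([480.5,-245.4])
f=load('w5');C=cloud(f);H=hsv(f);b=inbox(C,380,640,-360,-180)
m=clean(b&(C[...,2]>125)&(C[...,2]<145)&(H[...,0]>17)&(H[...,0]<32)&(H[...,1]>120))
z=np.median(C[m][:,2]);v,u=np.nonzero(m);P=plane(f,np.c_[u,v],z)[:,:2]-o
print('saw z',z,rect(P+o),'tip',(P@e).max())
for lo,hi in((30,50),(50,70),(70,85)):
    q=P[(P@e>lo)&(P@e<hi)]@nn;print(' lat',np.percentile(q,[1,50,99]).round(2))
# rack base (dark board, z=12) + tops
m=clean(b&(C[...,2]>8)&(C[...,2]<44)&(H[...,0]<25)&(H[...,1]>60))
Q=C[m][:,:2]-o;x=Q@e;y=Q@nn
print('rack far edge',np.percentile(x,99.8))
t=clean(b&(abs(C[...,2]-40)<2)&(H[...,0]<25)&(H[...,2]>140));v,u=np.nonzero(t);T=plane(f,np.c_[u,v],40)[:,:2]-o
far=T[(T@e)>20];print('far board y',(far@nn).min(),(far@nn).max(),'x',(far@e).min(),(far@e).max())
bs=clean(b&(abs(C[...,2]-12)<2)&(H[...,0]<25)&(H[...,1]>60));v,u=np.nonzero(bs);B=plane(f,np.c_[u,v],12)[:,:2]-o
for lo,hi in((-5,20),(20,30)):
    q=B[(B@e>lo)&(B@e<hi)]@nn;print('base y',lo,q.min(),q.max())
q=B[(B@e>57)]@nn;print('base y far',q.min(),q.max())
E
```

```text
saw z 134.76094845060624 (array([ 500.6, -241.5]), 130.5, 10.0, 11.5) tip 85.73431081131902
 lat [-4.85 -0.15  4.54]
 lat [-5.03 -0.14  4.39]
 lat [-4.89 -0.13  4.59]
rack far edge 66.75053356069259
far board y -77.48547655213508 26.43542431347992 x 38.05093285310937 56.241989485542376
base y -5 -80.74462254040992 30.435777291402484
base y 20 -80.75001107923441 29.88651846514399
base y far -80.8683764702268 30.118373360082217
```

>>> send_rows:
  steps:
    - [[0,0.029,0.2,0,0],[0,0,0.4,0,0],[0,0,0.4,0,0],[0,0,0.1,0,0],[0,0,0.1,0,0]]

```text
time_s: 6.73
ee_pos: [480.0, -247.0, 66.9]
ee_rot: [-179.9, 0.1, 11.5]
force: [0.3, -0.2, -2.3]
gripper_width: 9.6
gripper_force: 35.0
```

>>> send_rows:
  steps:
    - [[0,0,0.1,0,0],[0,0,0.1,0,0],[0,0,0.0,0,0]]

```text
time_s: 6.98
ee_pos: [480.3, -247.2, 59.6]
ee_rot: [-180.0, 0.0, 11.5]
force: [-0.5, 1.7, -4.2]
gripper_width: 10.1
gripper_force: 35.0
```

>>> send_rows:
  steps:
    - [[0,0,0.1,0,0],[0,0,0.1,0,0],[0,0,0.1,0,0],[0,0,0.05,0,0],[0,0,0,0,0]]

```text
time_s: 7.4
ee_pos: [480.1, -247.3, 45.3]
ee_rot: [-180.0, 0.0, 11.5]
force: [-0.6, 2.3, -3.9]
gripper_width: 9.5
gripper_force: 35.0
```

>>> send_rows:
  steps:
    - [[0,0,0.03,0,0],[0,0,0.03,0,0],[0,0,0.02,0,0],[0,0,0,0,0],[0,0,0,0,0]]

```text
time_s: 7.82
ee_pos: [480.3, -247.3, 42.7]
ee_rot: [-180.0, 0.0, 11.5]
force: [-0.1, 3.5, -2.2]
gripper_width: 9.7
gripper_force: 35.0
```

>>> send_rows:
  steps:
    - [[0,-0.015,0.015,0,0],[0,0,0.015,0,0],[0,0,0,0,0],[0,0,0,0,0]]

```text
time_s: 8.15
ee_pos: [480.3, -247.2, 41.8]
ee_rot: [180.0, -0.0, 11.5]
force: [-2.4, 2.5, 1.7]
gripper_width: 9.8
gripper_force: 35.0
```

>>> send_rows:
  steps:
    - [[0,0,0.015,0,0],[0,0,0.01,0,0],[0,0,0,0,0],[0,0,0,0,0]]

```text
time_s: 8.48
ee_pos: [480.4, -247.2, 41.8]
ee_rot: [179.9, -0.0, 11.5]
force: [-4.2, 3.5, 8.8]
gripper_width: 9.8
gripper_force: 35.0
```

>>> send_rows:
  steps:
    - [[0,0,0,0,0.13],[0,0,0,0,0.2],[0,0,0,0,0.27],[0,0,0,0,0.27],[0,0,0,0,0.27]]

```text
time_s: 8.9
ee_pos: [480.6, -247.3, 40.5]
ee_rot: [180.0, -0.0, 11.5]
force: [-0.3, -0.8, 0.2]
gripper_width: 24.8
gripper_force: 0.0
```

>>> send_rows:
  steps:
    - [[0,0,-0.2,0,0.27],[0,0,-0.6,0,0.27],[0,0,-0.8,0,0.27],[0,0,-0.9,0,0.27],[0,0,-0.8,0,0.27]]

```text
time_s: 9.32
ee_pos: [480.4, -247.0, 174.9]
ee_rot: [179.9, -0.0, 11.5]
force: [0.1, 0.0, 0.1]
gripper_width: 24.6
gripper_force: 0.0
```

```bash
python3 - <<'E'
from m import *
f=snap('wrist','w6'); g=snap('side','s6'); h=snap('scene','c6'); s=env.state(); print(s['time_s'],s['ee_pos'],s['ee_rot'],s['gripper_width'])
cv2.imwrite('pics/v6.png',np.hstack([cv2.resize(f['pixels'][:300,160:480,::-1],(400,375)),cv2.resize(g['pixels'][240:450,270:494,::-1],(400,375))]))
C=cloud(h);H=hsv(h)
m=clean(inbox(C,380,640,-300,-180)&(C[...,2]>45)&(C[...,2]<75)&(H[...,0]>17)&(H[...,0]<32)&(H[...,1]>120)); print(m.sum(),np.median(C[m][:,2]),rect(C[m]) if m.any() else '')
# tray and stretchers in scene
C=cloud(h);b=inbox(C,440,700,170,400)
red=clean(b&((H[...,0]<6)|(H[...,0]>174))&(H[...,1]>180)&(C[...,2]<30)); print('tray',rect(C[red]))
y=clean(b&(H[...,0]>15)&(H[...,0]<34)&(H[...,1]>100)&(abs(C[...,2]-17)<2))
k,l,st,ce=cv2.connectedComponentsWithStats(y.astype(np.uint8))
for i in range(1,k):
    if st[i,4]>40: v,u=np.nonzero(l==i); print('made',st[i,4],rect(plane(h,np.c_[u,v],17)))
E
```

```text
9.4667 [ 482.02386445 -247.88610714  175.98215312] [179.71550398  -0.32419461  11.50911057] 24.75945622707794
450 59.91611184851189 (array([ 485.7, -243.3]), 163.3, 13.7, 10.7)
tray (array([561.7, 297.5]), 129.8, 168.7, 19.6)
made 60 (array([556.2, 229.2]), 21.5, 10.8, 22.3)
made 42 (array([553.9, 254.5]), 16.7, 8.4, 7.3)
made 91 (array([593.9, 242.4]), 27.8, 11.5, 18.4)
```

View pics/v6.png

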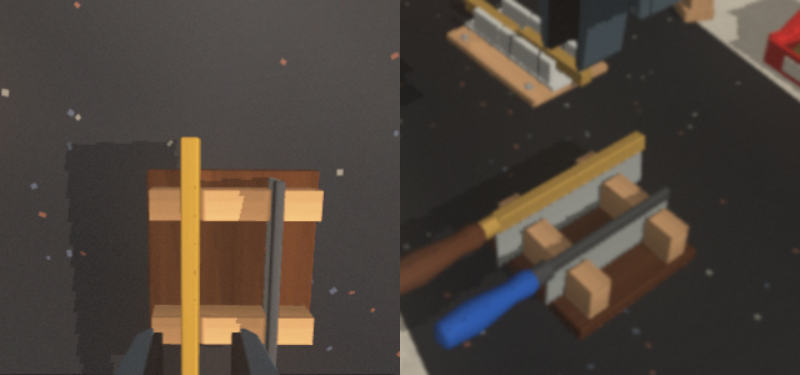

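The saw stands home in the free slot at the same height as before (back top at 60–61 mm), and the other saw is undisturbed. Next I'll view the stretcher and tray together.

>>> send_rows:
  steps:
    - [[0.112,-0.899,-0.125,0,0.5],[0.112,-0.899,-0.125,0,0.5],[0.112,-0.899,-0.125,0,0.5],[0.112,-0.899,-0.125,0,0.5],[0.112,-0.899,-0.125,0,0.5]]

```text
time_s: 9.88
ee_pos: [465.1, -64.7, 196.5]
ee_rot: [-180.0, 0.1, 11.5]
force: [0.2, 0.1, 0.2]
gripper_width: 45.4
gripper_force: 0.0
```

>>> send_rows:
  steps:
    - [[0.112,-0.899,-0.125,0,0.5],[0.112,-0.899,-0.125,0,0.5],[0.112,-0.899,-0.125,0,0.5],[0.112,-0.899,-0.125,0,0.5],[0.112,-0.899,-0.125,0,0.5]]

```text
time_s: 10.3
ee_pos: [451.2, 115.9, 221.6]
ee_rot: [180.0, 0.1, 11.5]
force: [0.1, -0.0, 0.3]
gripper_width: 45.5
gripper_force: 0.0
```

>>> send_rows:
  steps:
    - [[0.112,-0.899,-0.125,0,0.5],[0,0,0,0,0.5],[0,0,0,0,0.5],[0,0,0,0,0.5],[0,0,0,0,0.5]]

```text
time_s: 10.72
ee_pos: [449.3, 149.3, 226.7]
ee_rot: [180.0, 0.1, 11.4]
force: [-1.1, 0.5, -0.2]
gripper_width: 45.5
gripper_force: 0.0
```

```bash
python3 - <<'E'
from m import *
f=snap('wrist','w7'); s=env.state(); print(s['time_s'],s['ee_pos'],s['ee_rot'],s['gripper_width'])
C=cloud(f);H=hsv(f)
def comps(m,z,lab,n=60):
    k,l,st,ce=cv2.connectedComponentsWithStats(m.astype(np.uint8))
    for i in range(1,k):
        if st[i,4]>n:
            v,u=np.nonzero(l==i);print(lab,st[i,4],rect(plane(f,np.c_[u,v],z)),C[l==i][:,2].mean().round(1))
Y=(H[...,0]>15)&(H[...,0]<34)&(H[...,1]>100)
comps(clean(Y&inbox(C,480,680,-130,150)&(abs(C[...,2]-26)<1.8)),26,'bar')
comps(clean(Y&inbox(C,480,680,60,150)&(C[...,2]>10)&(C[...,2]<30)),23,'bar+spigot')
b=inbox(C,420,720,150,420)
comps(clean(Y&b&(abs(C[...,2]-17)<1.8)),17,'made')
comps(clean(Y&b&(C[...,2]>9)),17,'made+sp')
red=((H[...,0]<6)|(H[...,0]>174))&(H[...,1]>150)
comps(clean(red&b&(abs(C[...,2]-3)<1.5)),3,'floor')
r=clean(red&b);print('tray all',rect(C[r]))
E
```

```text
10.7667 [449.50584392 149.15370341 226.8848791 ] [1.79964655e+02 8.47931875e-02 1.13964577e+01] 45.771612112462
bar 1889 (array([585.1, -46.5]), 13.2, 100.9, 11.2) 26.0
bar 1419 (array([559.7,  47.1]), 13.4, 79.6, 11.3) 26.1
bar+spigot 681 (array([553.5,  78.8]), 13.5, 40.6, 11.3) 24.9
made 1423 (array([568.1, 260.4]), 75.6, 14.0, 18.7) 17.1
made 1493 (array([569.4, 233.1]), 79.9, 14.2, 18.8) 17.1
made+sp 1641 (array([568.2, 260. ]), 75.6, 15.0, 18.6) 18.4
made+sp 1679 (array([570.1, 233.3]), 81.4, 14.6, 18.9) 18.5
made+sp 914 (array([265.5, 242.1]), 87.0, 22.4, 3.5) 322.7
made+sp 3420 (array([194.2, 169.1]), 29.6, 187.9, 11.7) 334.3
floor 12779 (array([551.1, 302.6]), 108.4, 127.6, 16.8) 3.1
floor 665 (array([581.8, 225.9]), 69.2, 9.0, 19.4) 3.1
floor 302 (array([535.8, 218.4]), 21.9, 24.4, 18.7) 3.2
tray all (array([554.7, 278.4]), 114.2, 205.0, 15.2)
```

View pics/w7.png

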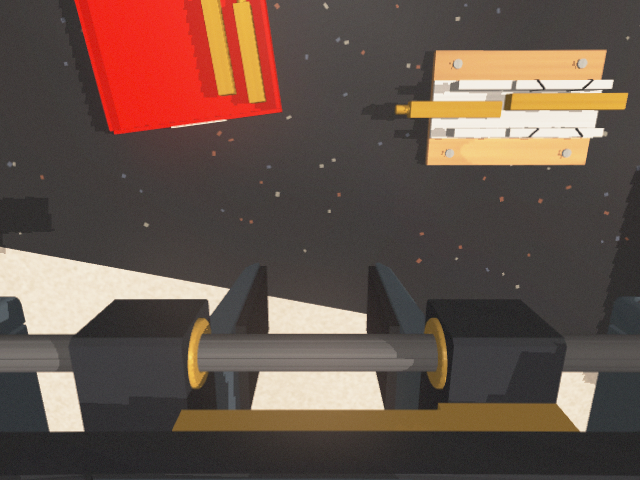

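The wrist view shows the stretcher lying in the channel from (395,110) to (503,108), with its spigot to the left (+y). The tray has two finished stretchers with their spigots off the top edge (away from the robot), and a clear red floor to their left. Turning 90° now and moving over the protruding end.

>>> send_rows:
  steps:
    - [[0,0,0,-0.934,0.5],[0,0,0,-0.934,0.5],[0,0,0,-0.934,0.5],[0,0,0,-0.934,0.5],[0,0,0,-0.934,0.5]]

```text
time_s: 11.18
ee_pos: [449.8, 149.1, 227.3]
ee_rot: [180.0, 0.0, 43.8]
force: [-0.8, 0.6, 0.5]
gripper_width: 45.5
gripper_force: 0.0
```

>>> send_rows:
  steps:
    - [[0,0,0,-0.934,0.5],[0,0,0,-0.934,0.5],[0,0,0,-0.934,0.5],[0,0,0,-0.934,0.5],[0,0,0,-0.934,0.5]]

```text
time_s: 11.6
ee_pos: [449.8, 149.0, 227.2]
ee_rot: [-180.0, 0.0, 75.9]
force: [-0.2, -0.2, -0.2]
gripper_width: 45.5
gripper_force: 0.0
```

>>> send_rows:
  steps:
    - [[0,0,0,-0.934,0.5],[0,0,0,-0.934,0.5],[0,0,0,-0.934,0.5],[0,0,0,-0.934,0.5],[0,0,0,0,0.5]]

```text
time_s: 12.02
ee_pos: [449.8, 149.2, 227.2]
ee_rot: [-180.0, 0.0, 101.4]
force: [0.7, 0.2, 0.4]
gripper_width: 45.6
gripper_force: 0.0
```

>>> send_rows:
  steps:
    - [[-0.416,0.366,0.5,0,0.4],[-0.416,0.366,0.5,0,0.4],[-0.416,0.366,0.5,0,0.4],[-0.416,0.366,0.5,0,0.4],[-0.416,0.366,0.5,0,0.4]]

```text
time_s: 12.43
ee_pos: [538.6, 81.6, 126.5]
ee_rot: [-180.0, 0.0, 101.1]
force: [0.6, 0.4, 0.1]
gripper_width: 36.5
gripper_force: 0.0
```

>>> send_rows:
  steps:
    - [[-0.416,0.366,0.5,0,0.4],[0,0,0,0,0.4],[0,0,0,0,0.4],[0,0,0,0,0.4]]

```text
time_s: 12.77
ee_pos: [555.3, 69.6, 107.8]
ee_rot: [-180.0, -0.0, 101.3]
force: [-0.5, 1.1, -0.0]
gripper_width: 36.6
gripper_force: 0.0
```

```bash
python3 - <<'E'
from m import *
f=snap('wrist','w8'); s=env.state(); print(s['time_s'],s['ee_pos'],s['ee_rot'],s['gripper_width'])
g=snap('scene','c8')
for n in('w8','c8'):
    f=load(n);C=cloud(f);H=hsv(f)
    Y=(H[...,0]>15)&(H[...,0]<34)&(H[...,1]>100)
    for zt,z in((26,26),(17,17)):
        k,l,st,ce=cv2.connectedComponentsWithStats(clean(Y&inbox(C,480,680,0,290)&(abs(C[...,2]-zt)<1.8)).astype(np.uint8))
        for i in range(1,k):
            if st[i,4]>60:
                v,u=np.nonzero(l==i);print(n,zt,st[i,4],rect(plane(f,np.c_[u,v],z)))
    if n=='w8':
        red=clean(((H[...,0]<6)|(H[...,0]>174))&(H[...,1]>150)&inbox(C,420,720,150,420)); print('tray',rect(C[red]))
        for zz in(3,12,19,27):
            m=clean(red&(abs(C[...,2]-zz)<1)); 
            if m.sum()>50: print(zz,m.sum(),rect(C[m]))
E
```

```text
12.8167 [555.43136486  70.02250406 108.36869471] [ 1.79949277e+02 -4.74946032e-03  1.01316715e+02] 36.25213648547716
w8 26 2203 (array([559.9,  47.5]), 13.7, 79.1, 11.4)
tray (array([582.2, 224.7]), 120.5, 17.2, 17.8)
3 475 (array([562.8, 218. ]), 69.3, 9.3, 11.3)
12 66 (array([527.5, 204.1]), 2.5, 10.9, 22.2)
19 376 (array([576.6, 216.6]), 84.4, 3.2, 18.6)
```

View pics/w8.png

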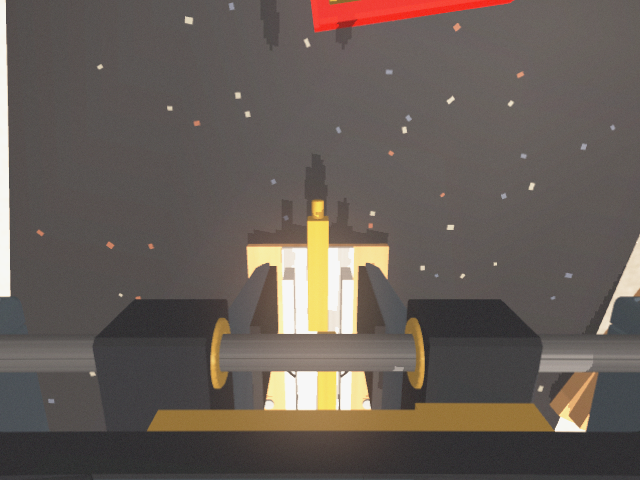

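The stretcher lies centred between the fingers, its spigot at (318,208). Descending and closing.

>>> send_rows:
  steps:
    - [[0,0,0.7,0,0.4],[0,0,0.7,0,0.4],[0,0,0.5,0,0.4],[0,0,0.2,0,0.4],[0,0,0.1,0,0.4]]

```text
time_s: 13.28
ee_pos: [554.9, 70.4, 19.3]
ee_rot: [-179.9, -0.0, 101.4]
force: [-0.5, -0.1, 0.9]
gripper_width: 36.4
gripper_force: 0.0
```

>>> send_rows:
  steps:
    - [[0,0,0.1,0,0.4],[0,0,0,0,0.2],[0,0,0,0,0.1],[0,0,0,0,0],[0,0,0,0,0]]
  squeeze: 15

```text
time_s: 13.7
ee_pos: [556.1, 70.1, 16.5]
ee_rot: [179.9, 0.0, 101.4]
force: [-1.0, -1.2, 4.1]
gripper_width: 14.0
gripper_force: 15.0
```

>>> send_rows:
  steps:
    - [[0,0,0,0,0],[0,0,0,0,0],[0,0,0,0,0],[0,0,0,0,0],[0,0,0,0,0]]
  squeeze: 40

```text
time_s: 14.12
ee_pos: [556.1, 70.1, 16.5]
ee_rot: [179.9, 0.0, 101.4]
force: [-0.9, -0.2, 6.3]
gripper_width: 13.4
gripper_force: 40.0
```

>>> send_rows:
  steps:
    - [[0,0,-0.1,0,0],[0,0,-0.3,0,0],[0,0,-0.6,0,0],[0,0,-0.8,0,0],[0,0,-0.7,0,0]]

```text
time_s: 14.53
ee_pos: [555.1, 69.9, 116.3]
ee_rot: [-179.9, -0.0, 101.4]
force: [0.4, 0.4, -0.9]
gripper_width: 13.4
gripper_force: 40.0
```

>>> send_rows:
  steps:
    - [[0,0,0,0.925,0],[0,0,0,0.925,0],[0,0,0,0.925,0],[0,0,0,0.925,0],[0,0,0,0.925,0]]

```text
time_s: 14.95
ee_pos: [555.1, 69.9, 115.3]
ee_rot: [-180.0, 0.0, 69.3]
force: [-0.6, -0.5, -1.3]
gripper_width: 13.5
gripper_force: 40.0
```

>>> send_rows:
  steps:
    - [[0,0,0,0.925,0],[0,0,0,0.925,0],[0,0,0,0.925,0],[0,0,0,0.925,0],[0,0,0,0.925,0]]

```text
time_s: 15.37
ee_pos: [555.2, 69.9, 115.1]
ee_rot: [-180.0, 0.1, 37.5]
force: [-0.6, -0.1, -1.6]
gripper_width: 13.5
gripper_force: 40.0
```

>>> send_rows:
  steps:
    - [[0,0,0,0.925,0],[0,0,0,0.925,0],[0,0,0,0.925,0],[0,0,0,0,0],[-0.111,-0.918,-0.3,0,0]]

```text
time_s: 15.78
ee_pos: [540.5, 99.6, 125.5]
ee_rot: [179.9, 0.2, 18.6]
force: [0.6, 1.2, -2.2]
gripper_width: 13.5
gripper_force: 40.0
```

>>> send_rows:
  steps:
    - [[-0.111,-0.918,-0.3,0,0],[-0.111,-0.918,-0.3,0,0],[-0.111,-0.918,-0.3,0,0],[-0.111,-0.918,-0.3,0,0],[-0.111,-0.918,-0.3,0,0]]

```text
time_s: 16.2
ee_pos: [458.4, 271.3, 187.9]
ee_rot: [180.0, 0.0, 18.9]
force: [0.0, 0.3, -1.9]
gripper_width: 13.8
gripper_force: 40.0
```

>>> send_rows:
  steps:
    - [[0,0,0,0,0],[0,0,0,0,0],[0,0,0,0,0]]

```text
time_s: 16.45
ee_pos: [459.3, 269.7, 187.1]
ee_rot: [179.9, 0.1, 18.9]
force: [-0.8, -1.0, -0.7]
gripper_width: 13.7
gripper_force: 40.0
```

```bash
python3 - <<'E'
from m import *
f=snap('wrist','w9'); s=env.state(); print(s['time_s'],s['ee_pos'],s['ee_rot'],s['gripper_width'],s['force'],s['torque'])
C=cloud(f);H=hsv(f)
Y=(H[...,0]>15)&(H[...,0]<34)&(H[...,1]>100)
def comps(m,z,lab,n=60):
    k,l,st,ce=cv2.connectedComponentsWithStats(m.astype(np.uint8))
    for i in range(1,k):
        if st[i,4]>n:
            v,u=np.nonzero(l==i);print(lab,st[i,4],rect(plane(f,np.c_[u,v],z)))
b=inbox(C,430,700,170,400)
comps(clean(Y&b&(abs(C[...,2]-17)<1.8)),17,'made')
comps(clean(Y&b&(C[...,2]<13.8)&(C[...,2]>9)),14,'spig',15)
red=((H[...,0]<6)|(H[...,0]>174))&(H[...,1]>150)
print('tray',rect(C[clean(red&b)]))
comps(clean(red&b&(abs(C[...,2]-19)<1)),19,'sides')
comps(clean(red&b&(abs(C[...,2]-3)<1)),3,'floor')
E
```

```text
16.5 [459.52031228 269.1166132  186.8553767 ] [1.79946552e+02 7.83875984e-02 1.87690652e+01] 13.564500566285627 [ 0.00857    -0.07938559 -1.51520287] [ 0.01477344 -0.05658741  0.05424573]
made 1756 (array([570.6, 261.6]), 79.0, 13.7, 18.9)
made 1684 (array([569.3, 233.9]), 79.7, 13.9, 18.8)
tray (array([561.3, 290.6]), 126.1, 167.6, 18.9)
floor 68 (array([593.5, 355.9]), 5.5, 11.6, 72.5)
floor 362 (array([595.2, 317. ]), 18.1, 26.4, 79.4)
floor 71 (array([609.3, 309.2]), 9.2, 6.3, 55.7)
floor 156 (array([627.7, 248.4]), 7.7, 22.7, 3.7)
floor 76 (array([592.9, 348.9]), 11.4, 5.6, 18.9)
floor 108 (array([612.3, 297.6]), 11.7, 8.4, 60.3)
floor 282 (array([586.3, 330.6]), 28.3, 15.7, 20.3)
floor 160 (array([580. , 364.4]), 8.7, 16.1, 18.9)
floor 70 (array([608.1, 283.3]), 4.5, 11.4, 40.2)
floor 157 (array([566.5, 368.5]), 15.7, 8.9, 16.0)
floor 85 (array([614.1, 234.1]), 11.2, 6.3, 15.4)
floor 85 (array([569.1, 356.2]), 15.4, 6.1, 68.5)
floor 389 (array([562.4, 342.9]), 25.0, 33.3, 48.0)
floor 85 (array([603.9, 258.5]), 10.5, 7.3, 21.5)
floor 69 (array([596.9, 282.2]), 6.6, 8.2, 18.8)
fl
[... 626 characters left out ...]
rray([538.3, 304.8]), 11.4, 18.1, 79.2)
floor 89 (array([551.1, 270.6]), 7.6, 18.0, 38.5)
floor 149 (array([516.3, 343.5]), 10.2, 21.0, 71.3)
floor 210 (array([525.6, 312.7]), 22.0, 14.2, 24.5)
floor 229 (array([538.5, 267.1]), 26.2, 16.8, 17.6)
floor 100 (array([552.1, 240.1]), 13.3, 8.4, 21.8)
floor 82 (array([524.5, 299.6]), 9.0, 8.5, 18.8)
floor 617 (array([519.3, 274.9]), 29.3, 35.0, 30.2)
floor 65 (array([501.5, 343.4]), 9.2, 6.8, 16.0)
floor 146 (array([501.3, 323.3]), 17.1, 13.9, 59.0)
floor 293 (array([509.4, 299.9]), 26.5, 17.8, 46.5)
floor 89 (array([500.8, 335.6]), 11.2, 7.7, 16.3)
floor 96 (array([541.8, 209.8]), 14.5, 6.0, 22.8)
floor 86 (array([488. , 338.3]), 6.3, 15.5, 35.1)
```

View pics/w9.png

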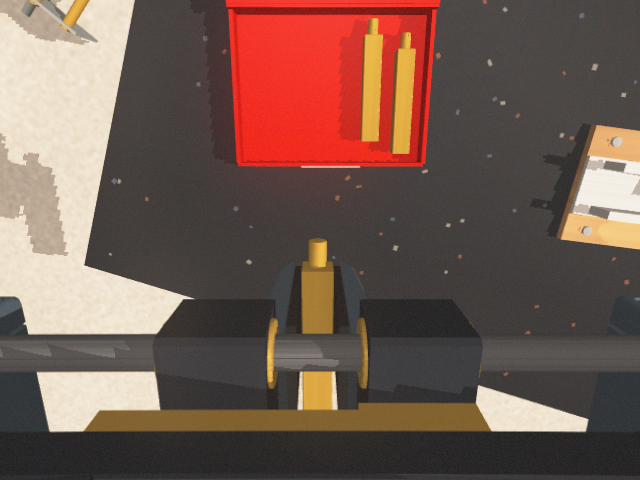

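The wrist view shows the bar held straight, spigot forward at (317,250). The tray's free floor is left of the two finished bars, at about (372,90) and (404,100) and staggered a little. Moving above y≈+12 of the tray.

>>> send_rows:
  steps:
    - [[0.763,-0.005,0.6,0,0],[0.763,-0.005,0.6,0,0],[0.763,-0.005,0.6,0,0],[0.763,-0.005,0.6,0,0],[0,0,0,0,0]]

```text
time_s: 16.92
ee_pos: [577.8, 308.2, 83.4]
ee_rot: [179.9, 0.4, 18.6]
force: [-0.1, -0.6, -1.9]
gripper_width: 13.4
gripper_force: 40.0
```

>>> send_rows:
  steps:
    - [[0,0,0.4,0,0],[0,0,0.5,0,0],[0,0,0.4,0,0],[0,0,0.2,0,0],[0,0,0,0,0]]

```text
time_s: 17.33
ee_pos: [573.7, 307.9, 29.2]
ee_rot: [179.9, 0.3, 18.7]
force: [-0.3, 0.2, -1.7]
gripper_width: 13.6
gripper_force: 40.0
```

```bash
python3 - <<'E'
from m import *
f=snap('wrist','w10'); g=snap('scene','c10'); s=env.state(); print(s['time_s'],s['ee_pos'],s['ee_rot'],s['gripper_width'],s['force'])
cv2.imwrite('pics/v10.png',np.hstack([cv2.resize(f['pixels'][:,:,::-1],(400,300)),cv2.resize(g['pixels'][260:380,410:570,::-1],(400,300))]))
E
```

```text
17.4333 [575.37959611 309.35964167  31.91037521] [ 1.79994103e+02 -1.02132004e-02  1.86831506e+01] 13.691319251280985 [ 0.363387    0.76015874 -1.93025099]
```

View pics/v10.png

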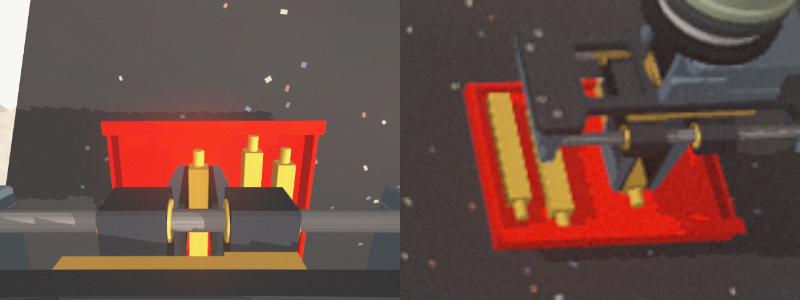

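The bar is over the free floor beside the two finished ones, parallel, with its spigot the same way. Lowering slowly.

>>> send_rows:
  steps:
    - [[0,0,0.2,0,0],[0,0,0.15,0,0],[0,0,0.12,0,0],[0,0,0.05,0,0],[0,0,0,0,0]]

```text
time_s: 17.85
ee_pos: [574.5, 309.9, 10.0]
ee_rot: [180.0, 0.1, 18.7]
force: [-1.0, 0.6, -1.4]
gripper_width: 13.4
gripper_force: 40.0
```

>>> send_rows:
  steps:
    - [[0,0,0.03,0,0],[0,0,0.03,0,0],[0,0,0,0,0],[0,0,0,0,0]]

```text
time_s: 18.18
ee_pos: [575.0, 310.1, 8.4]
ee_rot: [180.0, -0.0, 18.7]
force: [0.3, -0.2, -1.3]
gripper_width: 13.6
gripper_force: 40.0
```

>>> send_rows:
  steps:
    - [[0,0,0.02,0,0],[0,0,0,0,0],[0,0,0,0,0]]

```text
time_s: 18.43
ee_pos: [575.0, 310.1, 7.6]
ee_rot: [180.0, -0.0, 18.7]
force: [-0.4, 0.5, -1.4]
gripper_width: 13.6
gripper_force: 40.0
```

>>> send_rows:
  steps:
    - [[0,0,0.015,0,0],[0,0,0,0,0],[0,0,0,0,0]]

```text
time_s: 18.68
ee_pos: [575.1, 310.1, 7.5]
ee_rot: [180.0, -0.0, 18.7]
force: [-1.7, -0.1, 4.4]
gripper_width: 13.7
gripper_force: 40.0
```

>>> send_rows:
  steps:
    - [[0,0,0,0,0.18],[0,0,0,0,0.24],[0,0,0,0,0.26],[0,0,0,0,0.26],[0,0,0,0,0.26]]

```text
time_s: 19.1
ee_pos: [574.9, 310.0, 6.7]
ee_rot: [180.0, 0.0, 18.7]
force: [-0.8, -0.4, 0.6]
gripper_width: 23.9
gripper_force: 0.0
```

>>> send_rows:
  steps:
    - [[0,0,-0.2,0,0.26],[0,0,-0.6,0,0.26],[0,0,-0.8,0,0.26],[0,0,-0.9,0,0.26],[0,0,-0.9,0,0.26]]

```text
time_s: 19.52
ee_pos: [574.6, 309.9, 144.5]
ee_rot: [180.0, 0.0, 18.7]
force: [0.2, -0.2, 0.3]
gripper_width: 24.2
gripper_force: 0.0
```

>>> send_rows:
  steps:
    - [[-0.7,0,-0.6,0,0.26],[-0.8,0,-0.5,0,0.26],[-0.8,0,-0.3,0,0.26],[-0.5,0,0,0,0.26],[0,0,0,0,0.26]]

```text
time_s: 19.93
ee_pos: [465.5, 272.9, 201.0]
ee_rot: [-180.0, -0.0, 18.8]
force: [-0.4, -0.5, -1.4]
gripper_width: 23.7
gripper_force: 0.0
```

```bash
python3 - <<'E'
from m import *
f=snap('wrist','w11'); g=snap('scene','c11'); s=env.state(); print(s['time_s'],s['ee_pos'],s['force'])
C=cloud(f);H=hsv(f)
Y=(H[...,0]>15)&(H[...,0]<34)&(H[...,1]>100)
m=clean(Y&inbox(C,430,700,170,400)&(abs(C[...,2]-17)<2))
k,l,st,ce=cv2.connectedComponentsWithStats(m.astype(np.uint8))
for i in range(1,k):
    if st[i,4]>100: v,u=np.nonzero(l==i);print(st[i,4],rect(plane(f,np.c_[u,v],17)),C[l==i][:,2].mean())
cv2.imwrite('pics/v11.png',np.hstack([cv2.resize(f['pixels'][:,:,::-1],(400,300)),cv2.resize(g['pixels'][130:400,130:490,::-1],(400,300))]))
E
```

```text
20.0333 [469.01731296 274.2239181  199.90885372] [ 1.02549597 -0.16488455 -0.05974736]
1640 (array([570.6, 261.6]), 79.5, 13.8, 18.8) 17.12886652786676
1528 (array([552.8, 302. ]), 78.4, 13.0, 18.7) 17.15306097008659
1592 (array([569.2, 233.8]), 79.3, 13.8, 18.8) 17.102648576549953
```

View pics/v11.png

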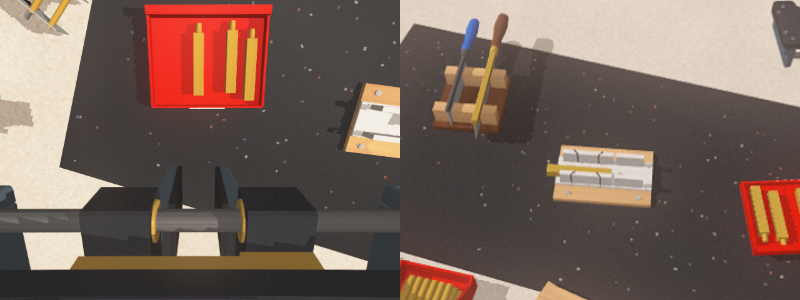

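The stretcher lies flat (top at 17 mm, yaw 18.7° against 18.8° for the others). The saw is racked, the bar stock is still in the box, and the finished bars have not moved. Handing in.

```bash
python3 -c "
from workcell import env
print(env.job_done())"
```

```text
the job is handed in; nothing more can be done
None
```

The job is handed in, at about 20 s of the 56 s: the brass-backed saw is in the rack's free slot with its handle on the same side as the other saw's, the new stretcher lies in the tray parallel to the other two with its spigot the same way, and the last pictures showed the bar stock still in the box and no change to the other saw or the finished stretchers.

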